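# Turn the griddle plate over to its ribbed side and lock it on its pins

## Task

The small griddle's plate is lying on the low draining rack on the counter with its smooth side up. Turn it over end for end and fit it on the griddle with the ribbed side up: one bar in the hinge cradle, the plate lying flat, fully down on all three locating pins; lower it gently, do not let it slam or fall. Then swing the hold-down clip fully across over the plate, and leave the things standing around where they are.

Things in the scene. Friction and masses are not known exactly. Their poses are not given: they have to be found in the camera images.
- plate: Reversible griddle plate, dark metal, about 0.6 kg, 130 mm (x) by 120 mm (y) by 12 mm; origin at its very centre, +z out of the smooth bright face, -z out of the dark ribbed face. Starts on the rack smooth face up, its y axis within 0.45 rad of the griddle's y. A steel wire loop lies in its mid-plane at each end (+y, -y), with a crossbar parallel to x, 8 mm thick and 96 mm long.
- bar_a (a point): Middle of the crossbar at the plate's +y end, on its axis, 98 mm from the plate's centre (the bar's axis is 38 mm out from the plate's end). Here the bar wears a red sleeve, 12 mm thick and 44 mm long, that turns on it with slight drag: pinched by the sleeve and lifted, the plate swings and hangs nearly straight down (swaying dies out in 1 to 2 s).
- bar_b (a point): The same at the plate's -y end.
- single_notch (a point): The plate's single notch, in the middle of its -x edge, 59 mm from the centre, at mid-thickness; it belongs on the front pin. Two more notches lie in the +x edge at y = +32 and -32 mm. All are open U-notches right through the plate, 13 mm wide, 12 mm deep.
- griddle: Griddle base, fixed: steel box 178 mm (x, from -98 to +80) by 112 mm (y), flat top 45 mm above the counter; origin on the counter under the middle of the plate's seat; -x is its front (black control panel), +y the end with the hinge cradle. A splash guard, 3 mm thick, stands along the rear at x = 81 mm, 23 mm above the top. A seated plate's loops overhang both ends.
- seat (a point): Where the plate's centre lies when it is seated: over the griddle's origin, 51 mm above the counter (6 mm above the flat top).
- cradle (a point): Hinge cradle: axis of a seated plate's bar, at its middle, 98 mm to the griddle's +y from the seat, 51 mm above the counter, axis along the griddle's x. Two brackets with V lips open to the top, 7 mm thick, at x = +34 and -34 mm, take the bar either side of its sleeve; mouth 36 mm wide, lip tops 60 mm above the counter. A plate resting in it can swing down about it like a lid onto the pins.
- front_pin (a point): The single front locating pin at the seated plate's mid-thickness, (-59, 0) mm from the seat. Two like it stand behind at (59, 32) and (59, -32) mm. Brass, 9 mm thick, tapered, 11.5 mm high; 1.5 to 2 mm of play in the notches. A plate with its notches the wrong way round stands up on the pins.
- clip (a joint): Hold-down clip: flat steel arm on an upright swivel at the griddle's front right corner; stays where left (about 2 N at its tab moves it). 0 = points to the griddle's -y, clear of the plate; starts between 0 and 0.25; grows counter-clockwise seen from above; 1.57 (stop) = points to the griddle's +x, fully across. It passes 2.5 mm above a seated plate and cannot pass one that stands up.
- clip_pivot (a point): The clip's swivel axis, at (-82, -36) mm from the griddle's origin, 63 mm above the counter.
- clip_tab (a point): Middle of the red upright tab near the clip's free end, 11 mm in diameter, 36 mm from the swivel axis; the tab reaches from 63.5 to 91.5 mm above the counter. Push it sideways.
- rack: Wire draining rack, fixed, 160 mm (x) by 100 mm (y), top 36 mm above the counter; origin on the counter under its centre. The plate's loops overhang its -y and +y ends, their bars 42 mm above the counter.
- phone_stand: Black phone stand, 123 mm round foot, 185 mm high, bystander; origin under its centre.
- chilli_jar: Spice jar with black cap and green label, 44 mm across, 105 mm high, bystander.
- pepper_jar: Spice jar with black cap and green label, 45 mm across, 105 mm high, bystander.
- sauce_pot: White and green sauce pot, 99 mm across, 128 mm high, bystander.
- lidded_mug: White lidded mug, 150 mm high, bystander.
Mind the look-alikes: they are no part of the job. There is more than one size of the plate; the one meant has the size given above.

How it is judged:
By the outcome, as a careful person would: the job done as asked, in the order asked, and still so for the second after the job is handed in, with the robot touching nothing.
It also fails if it takes over 64 s, if anything falls off the work surface, if the arm or the gripper's body presses on something with over 40 N, if the wrist force passes 120 N, or if a joint passes its speed limit or range.

## Robot

A 6-joint arm with a two-finger parallel gripper is mounted at the origin on a cart in front of the work surface, level with it; the furniture and walls round the work are solid. World frame = base frame: x ahead of the robot, y to its left, z up, the work surface at z = 0. Lengths are in m, angles in rad, forces in N, time in s.
With the tool pointing down it reaches from about 0.35 to 0.725 m from the base axis. Payload 4.3 kg.
Tool frame: the origin (TCP) lies on the centre line of the jaws, within the pads' length; the fingertips stand manip.tip_reach ahead of it and the grasp point (between the pads) lies 5 mm behind it (manip.tip_reach is the distance from the TCP to the fingertips, in m); z points along the fingers, y is the line along which they close (so a half turn about z gives the same grasp; the last joint's range is limited). The gripper opens to 85 mm and grips with 20 to 120 N. Pads are 22 mm wide; open, the fingers measure 114 mm over their backs; the gripper's body (76 mm by 85 mm) begins 54 mm behind the grasp point. The pads swing forward as they close: fully open they stand 13 mm farther back than shut.
Start: joints at [1.091, 0.377, 0.081, 1.274, 0, 1.46], TCP at [0.208, 0.536, 0.245] pointing down, gripper open.
Joint ranges: [-2.72, 2.72], [-0.84, 1.66], [-1.02, 1.22], [-1.77, 2.12], [-1.37, 1.28], [-3.14, 3.14]. Speed limits (rad/s): [2.57, 2.57, 3.14, 3.14, 3.14, 3.14].

## Interface

Orientations are given as a unit quaternion [x, y, z, w].
In Python, from rig import sense, grab_frame, workorder, finder, manip gives the robot as it stands.
- The arm moves only by the shell command python3 -m handwheel 'ROWS' [FORCE]. ROWS is a JSON list that holds a single list of rows (three levels of brackets), with 1 to 10 rows, each of 7 numbers: dx, dy, dz in units of 20 mm, then a rotation vector rx, ry, rz in units of 0.25 rad, then the finger opening in m; each row is the pose to reach, as a shift and turn from the pose commanded when the command began, along the tool's axes at that moment; what a row does not reach only later rows make up. A row lasts 1/12 s, in which the tool goes at most 0.0417 m and 0.125 rad, less where a joint would pass 70% of its speed; a pose out of reach is approached as far as the arm can. The fingers move at their own pace and stop on an object; FORCE is the grip in N (left out, the last holds). Time passes only in rows, so rows that do not move let the fingers close. It prints the time, the measured TCP pose, the force, the opening and the grip force at its end. Input that does not fit is refused with a message, and nothing moves.
- sense(): the state, without advancing time (a new reading comes with each control period).
- grab_frame(name): name is "scene" or "side" or "wrist"; returns a dict with "img" (400x640x3 uint8, blue, green, red), "vertical_fov" (degrees; the focal length in pixels is half the picture's height over the tangent of half this angle, whatever the lens; pixels are square), "cx", "cy" (the principal point, pixels), "eye" and "attitude" of the camera in the world. Camera axes: x right, y up, looking along -z (the intrinsics and any distortion apply to the point x, -y, -z); pixel columns grow to the right and rows downward; lengths in m; the calibration is good to about 2 mm. The wrist camera is an equidistant fisheye: a pixel r from the principal point sees the ray r / f radians off the axis. A picture is of the moment at which its call begins. There is no depth.
- workorder.job_done(): hands the job in; it is judged then, once.
Trained networks look in the newest picture that a camera, given by its name, has taken for a name from the list of things; names that differ only in an ending like _2 or _b are one class to them, and where a whole thing is asked for, a point or a joint stands for the part that bears it (a point fixed in the world has none). Each returns a list of dicts, best first, with "p" (0 to 1); they miss things now and then, are a little off and sometimes report something else, mostly with a low value. They report only what shows in the picture. A call takes as long as a camera call. They do not tell look-alikes from the thing itself.
- finder.outline_of(thing, camera): "pixels" (400x640 bool, what is visible of it).
- finder.spot_point(thing, camera): "at" ([x, y, z] in m, in world coordinates, good to about 4 mm: a listed point, or the origin of a listed thing).
The state is a dict: "t": time; "joint_positions": joint angles; "joint_vel": joint speeds; "effort": joint torques, N m; "position": TCP position; "eef_rot": TCP orientation; "ft_force": force on the tool from outside, world axes, zero at the start; "ft_torque": the same for the moment, N m; "finger_gap": finger opening in m; "gripper_force": force on a finger pad.
Only numpy, scipy, OpenCV 4.12 (cv2) and the standard library are available. Lean on these libraries where they do the work, as an engineer would, in place of code of your own. Each camera call takes 0.05 s, during which the arm holds its last target. There are 200 camera calls.

## Working session

There is one attempt and no reset: what is moved stays moved. The work goes in short steps, Python scripts to look and compute and a shell command to move; the robot and the scene stay as the last step left them, time stands still between calls to the robot, and variables do not carry over. Pictures are saved under pics/ and viewed, at most 13 in all, crops included, and the job is handed in when it is done.

```bash
ls; mkdir -p pics; cat > h.py <<'E'
import numpy as np, cv2
from scipy.spatial.transform import Rotation as R
from rig import sense, grab_frame, workorder, finder, manip
def proj(f,P):
    A=R.from_quat(f["attitude"]).as_matrix() if np.size(f["attitude"])==4 else np.array(f["attitude"])
    c=(np.atleast_2d(P)-f["eye"])@A; c=c*[1,-1,-1]
    fl=200/np.tan(np.radians(f["vertical_fov"])/2)
    return c,fl
E
python3 - <<'E'
from h import *
print(manip.tip_reach); s=sense(); print({k:np.round(v,3) for k,v in s.items()})
for n in ["scene","side","wrist"]:
    f=grab_frame(n); cv2.imwrite(f"pics/{n}0.png",f["img"])
    print(n,{k:np.round(v,4) for k,v in f.items() if k!="img"})
    for t in ["plate","bar_a","bar_b","single_notch","griddle","seat","cradle","front_pin","clip_pivot","clip_tab","rack"]:
        print(t,[(np.round(d["at"],3).tolist(),round(d["p"],2)) for d in finder.spot_point(t,n)][:4])
E
python3 - <<'E'
import cv2,numpy as np
a=cv2.imread('pics/scene0.png');b=cv2.imread('pics/side0.png')
E
```

```text
pics
0.014
{'t': np.float64(0.0), 'joint_positions': array([ 1.091,  0.378,  0.08 ,  1.274, -0.   ,  1.461]), 'joint_vel': array([-0.   ,  0.   ,  0.   ,  0.   , -0.   ,  0.002]), 'effort': array([ 1.0000e-03, -4.6360e+01,  2.6988e+01,  2.1000e-02, -0.0000e+00,
       -0.0000e+00]), 'position': array([0.208, 0.536, 0.244]), 'eef_rot': array([ 0.184,  0.983, -0.001, -0.   ]), 'ft_force': array([ 0.186, -0.174,  1.678]), 'ft_torque': array([ 0.038,  0.044, -0.07 ]), 'gripper_force': np.float64(0.0), 'finger_gap': np.float64(0.085)}
scene {'vertical_fov': np.float64(52.0574), 'cx': np.float64(312.7186), 'cy': np.float64(195.9235), 'eye': array([-0.1678, -0.699 ,  1.1955]), 'attitude': array([ 0.2906, -0.1518, -0.4485,  0.8315])}
plate [([0.505, -0.278, 0.041], 0.96), ([0.434, -0.713, 0.005], 0.61), ([0.598, -0.249, 0.042], 0.51)]
bar_a [([0.5, -0.742, 0.01], 0.85), ([0.361, -0.699, 0.002], 0.63), ([0.597, -0.248, 0.043], 0.58)]
bar_b [([0.5, -0.742, 0.01], 0.85), ([0.361, -0.699, 0.002], 0.63), ([0.597, -0.248, 0.043], 0.58)]
single_notch [([0.486, -0.22, 0.04], 0.67), ([0.42, -0.762, 0
[... 1224 characters left out ...]
 0.97)]
clip_tab [([0.508, 0.035, 0.076], 0.58), ([0.618, 0.025, 0.051], 0.28)]
rack [([0.412, -0.304, 0.038], 0.71), ([0.506, -0.268, 0.001], 0.59), ([0.596, -0.247, 0.042], 0.25)]
wrist {'vertical_fov': np.float64(65.7065), 'cx': np.float64(319.7454), 'cy': np.float64(206.4975), 'eye': array([0.1438, 0.5606, 0.3726]), 'attitude': array([-0.114 , -0.0777,  0.5595,  0.8173])}
plate [([0.435, -0.724, 0.003], 0.84)]
bar_a [([0.5, -0.733, 0.004], 0.8), ([0.41, -0.304, 0.037], 0.45)]
bar_b [([0.5, -0.733, 0.004], 0.8), ([0.41, -0.304, 0.037], 0.45)]
single_notch [([0.424, -0.765, 0.003], 0.96)]
griddle []
seat [([0.345, 0.331, 0.0], 0.48)]
cradle []
front_pin []
clip_pivot []
clip_tab []
rack []
```

View pics/scene0.png

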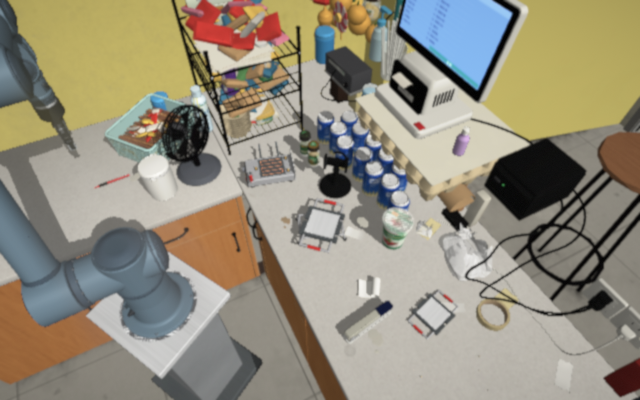

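View pics/side0.png

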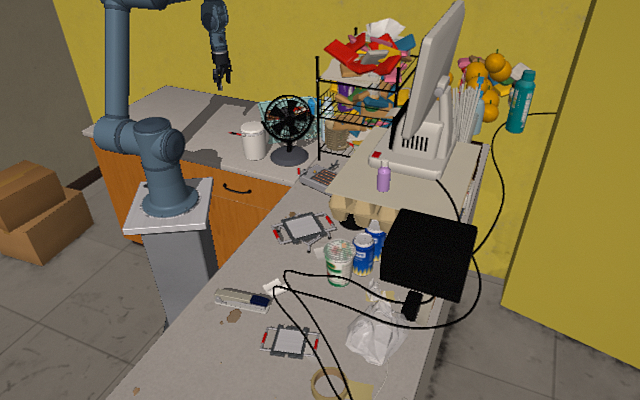

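The scene view shows the large plate on its rack at about (320,222), with red sleeves at (297,232) and (338,210). A smaller look-alike lies at (433,313), the griddle at (270,167), the phone stand at (335,180), and the sauce pot at (396,228). The side view agrees: plate at (303,228), small plate at (290,342).

From geometry, griddle +y is at about 45° and plate +y at about 18°. So bar_a (0.597,-0.247) is the one to pinch, and bar_b goes in the cradle.

```bash
python3 - <<'E'
from h import *
for n in ["scene","side"]:
    grab_frame(n)
    for t in ["phone_stand","chilli_jar","pepper_jar","sauce_pot","lidded_mug"]:
        print(n,t,[(np.round(d["at"],3).tolist(),round(d["p"],2)) for d in finder.spot_point(t,n)][:2])
s=sense(); Rm=R.from_quat(s["eef_rot"])
T=np.array([0.45,0.15,0.33])
print("to mid",Rm.inv().apply(T-s["position"]))
T=np.array([0.45,-0.2,0.30])
print("to via2",Rm.inv().apply(T-s["position"]))
E
```

```text
scene phone_stand [([0.701, -0.214, 0.004], 0.95)]
scene chilli_jar [([0.751, -0.075, -0.004], 0.66)]
scene pepper_jar [([0.787, -0.013, -0.001], 0.82)]
scene sauce_pot [([0.603, -0.501, 0.001], 0.65), ([0.784, -0.016, -0.002], 0.37)]
scene lidded_mug [([0.34, 0.327, -0.0], 0.67), ([0.502, -0.277, 0.044], 0.43)]
side phone_stand [([0.7, -0.211, -0.002], 0.64)]
side chilli_jar []
side pepper_jar [([0.598, -0.25, 0.045], 0.34)]
side sauce_pot [([0.603, -0.502, -0.001], 0.72), ([0.599, -0.252, 0.042], 0.21)]
side lidded_mug [([0.339, 0.331, 0.0], 0.66)]
to mid [-0.36538401 -0.272515   -0.08471295]
to via2 [-0.49188908 -0.59885495 -0.05473456]
```

```bash
cat >> h.py <<'E'
def ray(f,u,v):
    fl=200/np.tan(np.radians(f["vertical_fov"])/2)
    d=np.array([(u-f["cx"])/fl,-(v-f["cy"])/fl,-1]); return np.array(f["eye"]),R.from_quat(f["attitude"]).apply(d)
def onz(f,u,v,z):
    e,d=ray(f,u,v); return e+d*(z-e[2])/d[2]
E
python3 - <<'E'
from h import *
f=grab_frame("scene"); g=grab_frame("side")
print("fan base",onz(f,198,168,0),onz(g,289,157,0)); 
for z in (.2,.25,.3,.35): print(z,onz(f,190,105,z),onz(g,288,96,z))
print("stand base",onz(f,335,188,0)); 
E
```

```text
fan base [0.48344563 0.28570547 0.        ] [0.47808471 0.2730969  0.        ]
0.2 [0.59423588 0.36921389 0.2       ] [0.494079   0.48488365 0.2       ]
0.25 [0.55595887 0.31555922 0.25      ] [0.49148059 0.36755977 0.25      ]
0.3 [0.51768187 0.26190455 0.3       ] [0.48888218 0.25023589 0.3       ]
0.35 [0.47940486 0.20824988 0.35      ] [0.48628377 0.13291201 0.35      ]
stand base [ 0.69115737 -0.21992397  0.        ]
```

Careful with the scale: shifts go in units of 20 mm and turns go in units of 0.25 rad. That gives: -0.319 m is -15.95, -0.244 m is -12.2, 0.885 rad is 3.54.

```bash
python3 -m handwheel '[[[-1,-1.5,-1.5,0,0,0.2,0.032],[-2.5,-3,-3,0,0,0.6,0.032],[-12.2,-15.95,-5.5,0,0,3.54,0.032],[-12.2,-15.95,-5.5,0,0,3.54,0.032],[-12.2,-15.95,-5.5,0,0,3.54,0.032],[-12.2,-15.95,-5.5,0,0,3.54,0.032],[-12.2,-15.95,-5.5,0,0,3.54,0.032],[-12.2,-15.95,-5.5,0,0,3.54,0.032],[-12.2,-15.95,-5.5,0,0,3.54,0.032],[-12.2,-15.95,-5.5,0,0,3.54,0.032]]]'
cat > w.py <<'E'
import sys
from h import *
s=sense(); Rm=R.from_quat(s["eef_rot"]); T=np.array([float(a) for a in sys.argv[1:4]])
print("t",s["t"],"pos",np.round(s["position"],4),"F",np.round(s["ft_force"],1),"gap",round(s["finger_gap"],4))
print("tool y",np.round(Rm.apply([0,1,0]),3),"z",np.round(Rm.apply([0,0,1]),3),"q",np.round(s["joint_positions"],2))
print("shift",np.round(Rm.inv().apply(T-s["position"]),4))
if len(sys.argv)>4:
    a=float(sys.argv[4]); ty=np.array([np.cos(a),np.sin(a),0]); M=np.column_stack([np.cross(ty,[0,0,-1]),ty,[0,0,-1]])
    print("rotvec",np.round((Rm.inv()*R.from_matrix(M)).as_rotvec(),3))
E
python3 w.py 0.54 -0.265 0.22 0.315
```

```text
t: 3.33
position: [0.3178, 0.1562, 0.3546]
eef_rot: [0.587, 0.81, 0.001, 0.0]
ft_force: [1.0, 0.3, 0.3]
finger_gap: 0.0321
gripper_force: 0.0
t 3.3333 pos [0.3178 0.1562 0.3546] F [1.  0.3 0.3] gap 0.0321
tool y [0.95  0.311 0.001] z [ 0.001  0.    -1.   ] q [ 0.28 -0.08 -0.18  1.47  0.    1.53]
shift [-0.4695  0.0799  0.1347]
rotvec [0.001 0.    0.002]
```

In the tool's units: -0.4695 m is -23.475, 0.1347 m is 6.735.

```bash
python3 -m handwheel '[[[-23.475,4,6.735,0,0,0,0.032],[-23.475,4,6.735,0,0,0,0.032],[-23.475,4,6.735,0,0,0,0.032],[-23.475,4,6.735,0,0,0,0.032],[-23.475,4,6.735,0,0,0,0.032],[-23.475,4,6.735,0,0,0,0.032],[-23.475,4,6.735,0,0,0,0.032],[-23.475,4,6.735,0,0,0,0.032],[-23.475,4,6.735,0,0,0,0.032],[-23.475,4,6.735,0,0,0,0.032]]]' >/dev/null; python3 -m handwheel '[[[-3.95,0.675,1.15,0,0,0,0.032],[-3.95,0.675,1.15,0,0,0,0.032],[-3.95,0.675,1.15,0,0,0,0.032],[-3.95,0.675,1.15,0,0,0,0.032]]]'
python3 w.py 0.597 -0.247 0.1 0.315
python3 - <<'E'
from h import *
f=grab_frame("wrist"); cv2.imwrite("pics/w1.png",f["img"])
for t in ["plate","bar_a","bar_b","single_notch","rack","phone_stand"]:
    print(t,[(np.round(d["at"],4).tolist(),round(d["p"],2)) for d in finder.spot_point(t,"wrist")][:3])
for n in ["scene","side"]:
  grab_frame(n)
  for t in ["plate","bar_a","single_notch"]:
    print(n,t,[(np.round(d["at"],4).tolist(),round(d["p"],2)) for d in finder.spot_point(t,n)][:3])
E
```

```text
t: 4.5
position: [0.5419, -0.269, 0.2152]
eef_rot: [0.588, 0.809, 0.0, -0.002]
ft_force: [-0.8, 1.6, -0.4]
finger_gap: 0.0322
gripper_force: 0.0
t 4.5 pos [ 0.5419 -0.269   0.2152] F [-0.8  1.6 -0.4] gap 0.0322
tool y [ 0.951  0.308 -0.002] z [-0.003  0.002 -1.   ] q [-0.57  0.45  0.12  1.24  0.    0.69]
shift [0.0036 0.0595 0.1151]
rotvec [-0.002 -0.003 -0.002]
plate [([0.5034, -0.2772, 0.0412], 0.89)]
bar_a [([0.4077, -0.3052, 0.0378], 0.71), ([0.5975, -0.2496, 0.0356], 0.6)]
bar_b [([0.4077, -0.3052, 0.0378], 0.71), ([0.5975, -0.2496, 0.0356], 0.6)]
single_notch [([0.4885, -0.2209, 0.0412], 0.93), ([0.6004, -0.2501, 0.035], 0.58)]
rack []
phone_stand [([0.6977, -0.2122, -0.002], 0.64)]
scene plate [([0.5031, -0.2779, 0.0449], 0.85), ([0.437, -0.7164, 0.0043], 0.83)]
scene bar_a [([0.412, -0.3028, 0.0471], 0.91), ([0.3592, -0.6977, 0.001], 0.69), ([0.4998, -0.7406, 0.0098], 0.65)]
scene single_notch [([0.4891, -0.2217, 0.039], 0.67), ([0.4213, -0.7642, 0.0064], 0.59)]
side plate [([0.4345, -0.7233, 0.0068], 0.8), ([0.343, 0.3306, 0.0017], 0.65), ([0.5058, -0.2753, 0.0451], 0.64)]
side bar_a [([0.4113, -0.3045, 0.0386], 0.93), ([0.5058, -0.7401, 0.0056], 0.72), ([0.3655, -0.7011, 0.0065], 0.57)]
side single_notch [([0.4892, -0.221, 0.0412], 0.94), ([0.427, -0.7637, 0.0062], 0.92)]
```

View pics/w1.png

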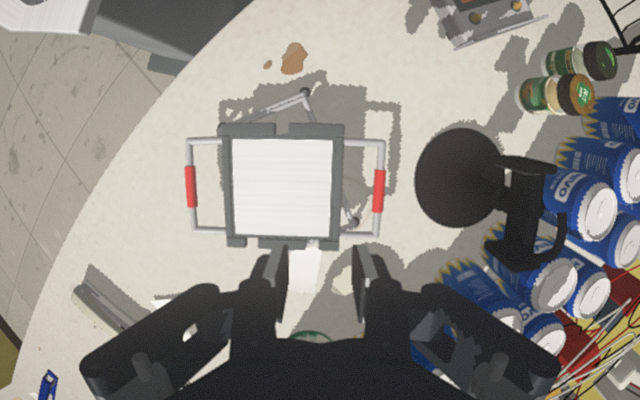

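The wrist view shows the plate with its single notch at (273,128), on the world +y side, and two notches on the opposite edge. The red sleeves are at (191,187) and (379,190), and the phone stand's foot is at (458,178). I'll refine the sleeve positions by colour.

```bash
cat >> h.py <<'E'
def wonz(f,u,v,z):
    fl=200/np.tan(np.radians(f["vertical_fov"])/2)
    a,b=u-f["cx"],v-f["cy"]; r=np.hypot(a,b); th=r/fl
    d=R.from_quat(f["attitude"]).apply([np.sin(th)*a/r,-np.sin(th)*b/r,-np.cos(th)])
    return np.array(f["eye"])+d*(z-f["eye"][2])/d[2]
def reds(img):
    b,g,r=[img[...,i].astype(int) for i in range(3)]
    m=((r>110)&(r-g>60)&(r-b>60)).astype(np.uint8)
    n,l,st,c=cv2.connectedComponentsWithStats(m)
    return [(np.round(c[i],1),st[i,4]) for i in range(1,n) if st[i,4]>25]
E
python3 - <<'E'
from h import *
f=grab_frame("wrist")
P=[]
for c,a in reds(f["img"]):
    p=wonz(f,*c,0.044); print(c,a,np.round(p,4)); 
    if p[1]<-.2 and p[0]<.65 and abs(p[1]+.277)<.06: P.append(p)
d=P[1]-P[0]; print(np.linalg.norm(d),np.arctan2(d[1],d[0]),(P[0]+P[1])/2)
E
```

```text
[189.6 186.3] 351 [ 0.4103 -0.3052  0.044 ]
[376.7 191.1] 449 [ 0.5972 -0.2506  0.044 ]
[621.3 274. ] 71 [ 1.0834 -0.2371  0.044 ]
[629.  309.4] 39 [ 1.2014 -0.2952  0.044 ]
[590.4 332. ] 49 [ 1.0904 -0.3567  0.044 ]
[586. 356.] 265 [ 1.1383 -0.4114  0.044 ]
[560.9 360.1] 38 [ 1.0531 -0.4232  0.044 ]
[584.5 367.4] 101 [ 1.1686 -0.4409  0.044 ]
0.19473888324056993 0.2846256088893316 [ 0.50379291 -0.27789651  0.044     ]
```

```bash
python3 w.py 0.598 -0.25 0.037 0.287
```

```text
t 5.3 pos [ 0.5421 -0.2676  0.2175] F [ 0.6  0.7 -0.6] gap 0.0319
tool y [0.95  0.311 0.   ] z [-0.  0. -1.] q [-0.56  0.45  0.11  1.24  0.    0.69]
shift [-0.0006  0.0586  0.1805]
rotvec [ 0.    -0.     0.029]
```

```bash
python3 -m handwheel '[[[-0.03,2.93,2.5,0,0,0.116,0.032],[-0.03,2.93,2.5,0,0,0.116,0.032],[-0.03,2.93,4.25,0,0,0.116,0.032],[-0.03,2.93,6,0,0,0.116,0.032],[-0.03,2.93,7.25,0,0,0.116,0.032],[-0.03,2.93,8.25,0,0,0.116,0.032],[-0.03,2.93,8.9,0,0,0.116,0.032],[-0.03,2.93,9.025,0,0,0.116,0.032],[-0.03,2.93,9.025,0,0,0.116,0.032]]]' 40; python3 w.py 0.598 -0.25 0.037 0.287
python3 - <<'E'
from h import *
f=grab_frame("wrist"); cv2.imwrite("pics/w2.png",f["img"])
for c,a in reds(f["img"]):
    p=wonz(f,*c,0.044); print(c,a,np.round(p,4))
E
```

```text
t: 6.05
position: [0.5971, -0.2495, 0.0358]
eef_rot: [0.599, 0.801, -0.0, -0.001]
ft_force: [-0.6, 1.1, 0.9]
finger_gap: 0.0321
gripper_force: 0.0
t 6.05 pos [ 0.5971 -0.2495  0.0358] F [-0.6  1.1  0.9] gap 0.0321
tool y [ 0.959  0.283 -0.002] z [-0.002  0.001 -1.   ] q [-0.49  0.65 -0.03  0.89  0.    0.79]
shift [-0.0007  0.0008 -0.0012]
rotvec [-0.002 -0.002 -0.   ]
[ 21.8 257.1] 553 [ 0.4107 -0.3043  0.044 ]
[320.5 281. ] 2139 [ 0.5975 -0.2488  0.044 ]
```

View pics/w2.png

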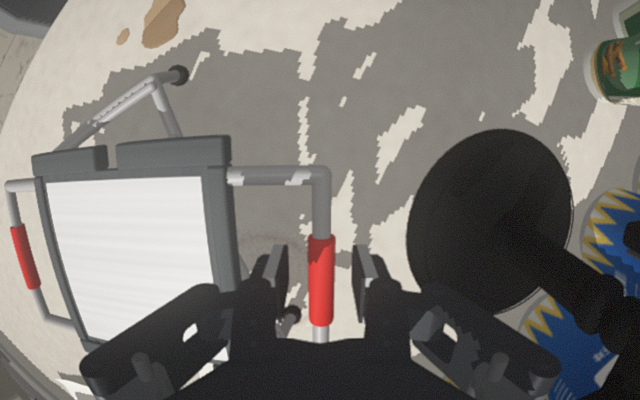

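The sleeve at (320,281) sits between the pads, so I'll close on it.

```bash
python3 -m handwheel '[[[0,0,0,0,0,0,0.005],[0,0,0,0,0,0,0.005],[0,0,0,0,0,0,0.005],[0,0,0,0,0,0,0.005],[0,0,0,0,0,0,0.005],[0,0,0,0,0,0,0.005]]]' 40;  python3 w.py 0.598 -0.25 0.037 0.287
```

```text
t: 6.6
position: [0.5991, -0.2507, 0.0384]
eef_rot: [0.599, 0.801, 0.0, 0.001]
ft_force: [0.6, -0.7, 5.1]
finger_gap: 0.0109
gripper_force: 39.2
t 6.6 pos [ 0.5991 -0.2507  0.0384] F [ 0.6 -0.7  5.1] gap 0.0109
tool y [0.959 0.283 0.002] z [ 0.003 -0.001 -1.   ] q [-0.49  0.65 -0.03  0.89 -0.    0.79]
shift [ 0.001  -0.0009  0.0014]
rotvec [ 0.002  0.002 -0.   ]
```

In the tool's units: -0.178 m is -8.9, -0.16 m is -8.

```bash
python3 -m handwheel '[[[0,-0.1,-1,0,0,0,0.005],[0,-0.3,-2,0,0,0,0.005],[0,-0.6,-2.9,0,0,0,0.005],[0,-1,-3.75,0,0,0,0.005],[0,-1.5,-4.5,0,0,0,0.005],[0,-2.15,-5.35,0,0,0,0.005],[0,-2.8,-6.2,0,0,0,0.005],[0,-3.5,-7.1,0,0,0,0.005],[0,-4.25,-8,0,0,0,0.005],[0,-5,-8.9,0,0,0,0.005]]]'; python3 -m handwheel '[[[0,-0.6,-0.9,0,0,0,0.005],[0,-1.2,-1.8,0,0,0,0.005],[0,-1.8,-2.7,0,0,0,0.005],[0,-2.25,-3.75,0,0,0,0.005],[0,-2.5,-5,0,0,0,0.005],[0,-2.5,-6,0,0,0,0.005],[0,-2.5,-6,0,0,0,0.005],[0,-2.5,-6,0,0,0,0.005],[0,-2.5,-6,0,0,0,0.005]]]'; python3 w.py 0.45 -0.1 0.34 0.785
python3 - <<'E'
from h import *
f=grab_frame("scene");g=grab_frame("side"); cv2.imwrite("pics/l.png",np.hstack([f["img"][100:350,200:520],g["img"][130:380,200:520]]))
E
```

```text
t: 7.43
position: [0.4995, -0.2776, 0.2133]
eef_rot: [0.599, 0.801, -0.001, -0.003]
ft_force: [-0.8, -0.7, -7.0]
finger_gap: 0.0102
gripper_force: 38.9
t: 8.18
position: [0.4536, -0.2918, 0.3325]
eef_rot: [0.599, 0.801, 0.0, -0.002]
ft_force: [0.8, 0.6, -7.4]
finger_gap: 0.0104
gripper_force: 39.1
t 8.1833 pos [ 0.4536 -0.2918  0.3325] F [ 0.8  0.6 -7.4] gap 0.0104
tool y [ 0.959  0.283 -0.002] z [-0.003  0.003 -1.   ] q [-0.69  0.3   0.2   1.47  0.    0.59]
shift [ 0.185   0.0509 -0.0069]
rotvec [-0.001 -0.004 -0.498]
```

View pics/l.png

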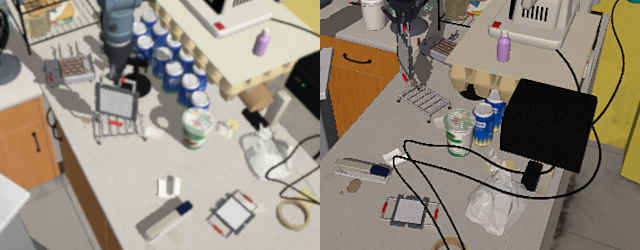

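The plate hangs from bar_a, clear of the rack: at (118,97) in the left half and (405,70) in the right. Next I'll carry it toward the griddle and turn it to its yaw.

```bash
python3 -m handwheel '[[[0.5,0.15,-0.35,0,0,-0.12,0.005],[1.75,0.5,-0.35,0,0,-0.36,0.005],[3.25,0.9,-0.35,0,0,-0.68,0.005],[5,1.35,-0.35,0,0,-1.04,0.005],[6.5,1.8,-0.35,0,0,-1.4,0.005],[7.75,2.15,-0.35,0,0,-1.68,0.005],[8.75,2.4,-0.35,0,0,-1.88,0.005],[9.25,2.55,-0.35,0,0,-1.992,0.005],[9.25,2.55,-0.35,0,0,-1.992,0.005]]]'; python3 w.py 0.617 0.025 0.34 0.785
python3 - <<'E'
from h import *
acc={}
for n in ["wrist","scene","side","wrist","scene","side"]:
    f=grab_frame(n); cv2.imwrite(f"pics/{n}3.png",f["img"])
    for t in ["seat","cradle","front_pin","clip_pivot","clip_tab","griddle"]:
        r=[d for d in finder.spot_point(t,n) if d["p"]>.4][:2]
        acc.setdefault(t,[]).extend((n[:2],np.round(d["at"],4).tolist(),round(d["p"],2)) for d in r)
for t in acc: print(t,*acc[t],sep="\n  ")
E
```

```text
t: 9.03
position: [0.4501, -0.0978, 0.342]
eef_rot: [0.381, 0.925, 0.001, -0.001]
ft_force: [-0.4, 0.2, -6.8]
finger_gap: 0.0102
gripper_force: 39.1
t 9.0333 pos [ 0.4501 -0.0978  0.342 ] F [-0.4  0.2 -6.8] gap 0.0102
tool y [0.704 0.71  0.001] z [-0.001  0.002 -1.   ] q [-0.35  0.14  0.01  1.45  0.    0.43]
shift [-0.0321  0.2047  0.0022]
rotvec [ 0.001 -0.002  0.005]
seat
  ('wr', [0.6162, 0.0237, 0.0496], 0.8)
  ('si', [0.6165, 0.0275, 0.0533], 0.65)
  ('wr', [0.6173, 0.0232, 0.0517], 0.86)
  ('sc', [0.615, 0.0223, -0.0009], 0.48)
  ('si', [0.6185, 0.0258, 0.0509], 0.71)
cradle
  ('sc', [0.6883, 0.0982, 0.0527], 0.52)
  ('si', [0.6874, 0.0946, 0.0507], 0.67)
front_pin
  ('sc', [0.5762, 0.0702, 0.0511], 0.59)
  ('si', [0.5772, 0.0684, 0.0499], 0.78)
  ('wr', [0.5786, 0.0647, 0.0495], 0.97)
  ('si', [0.5737, 0.0692, 0.0516], 0.73)
clip_pivot
  ('wr', [0.5362, 0.0586, 0.0593], 0.83)
  ('si', [0.534, 0.0588, 0.0648], 0.92)
  ('wr', [0.5351, 0.0567, 0.062], 0.85)
  ('si', [0.5363, 0.0591, 0.0639], 0.93)
  ('si', [0.4465, -0.0996, 0.3474], 0.7)
clip_tab
  ('wr', [0.5099, 0.0278, 0.0789], 0.66)
  ('si', [0.6155, 0.0249, 0.0518], 0.67)
  ('si', [0.5095, 0.0351, 0.0777], 0.45)
  ('wr', [0.5113, 0.0312, 0.0773], 0.88)
  ('si', [0.5097, 0.035, 0.0764], 0.51)
griddle
  ('wr', [0.6147, 0.0236, 0.0007], 0.79)
  ('si', [0.6149, 0.029, 0.0008], 0.92)
  ('wr', [0.614, 0.0255, -0.0023], 0.94)
  ('sc', [0.6189, 0.0247, -0.0001], 0.76)
  ('si', [0.6122, 0.0279, 0.0008], 0.57)
```

View pics/wrist3.png

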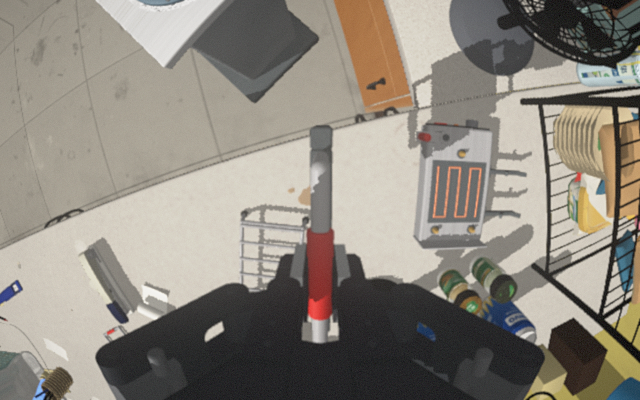

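The wrist view shows the griddle from above. The front pin is at (462,154), the rear pins at (435,230) and (472,229), and the cradle brackets at about (510,155) to (510,215). The clip's red tab is at (425,137). I'll fit the griddle's pose to these points.

```bash
python3 - <<'E'
from h import *
from scipy.optimize import least_squares
f=grab_frame("wrist")
px=[(462,154),(435,230),(472,229)]; loc=[(-.059,0),(.059,-.032),(.059,.032)]
A=[];B=[];W=[]
for p,l in zip(px,loc):
    q=wonz(f,*p,.054); print(np.round(q,4)); A.append(q[:2]);B.append(l);W.append(1)
for w,l in {(.6167,.0247):(0,0),(.6877,.0965):(0,.098),(.5765,.0683):(-.059,0),(.5355,.0583):(-.082,-.036)}.items(): A.append(w);B.append(l);W.append(1.2)
A=np.array(A);B=np.array(B);W=np.array(W)
def res(x):
    c,s=np.cos(x[2]),np.sin(x[2]); return ((B@np.array([[c,s],[-s,c]])+x[:2]-A)*W[:,None]).ravel()
for idx in (slice(0,3),slice(3,7),slice(0,7)):
    A0,B0,W0=A,B,W
    A,B,W=A0[idx],B0[idx],W0[idx]
    r=least_squares(res,[.617,.025,-.78]); print(np.round(r.x,4),np.round(res(r.x)*1000,1)); A,B,W=A0,B0,W0
i=f["img"][110:260,400:540]; cv2.imwrite("pics/crop3.png",cv2.resize(i,None,fx=4,fy=4,interpolation=cv2.INTER_CUBIC))
E
```

```text
[0.5752 0.0647 0.054 ]
[ 0.6338 -0.0397  0.054 ]
[0.6791 0.0058 0.054 ]
[ 0.6155  0.0242 -0.7871] [-1.4  1.3  0.7 -0.5  0.7 -0.8]
[ 0.6181  0.0261 -0.7839] [ 1.7  1.7 -0.5 -1.2 -0.2 -0.7 -1.   0.2]
[ 0.617   0.0254 -0.7941] [ 0.5  2.7  1.7  0.6  2.1 -0.1  0.4  0.8 -1.  -2.9 -1.  -1.  -2.   0.4]
```

View pics/crop3.png

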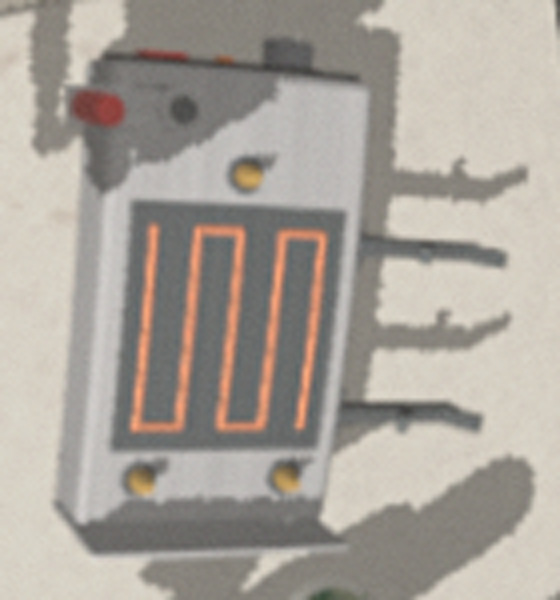

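```bash
python3 - <<'E'
from h import *
f=grab_frame("scene")
for p in [(230,150),(301,118),(196,110),(229,95),(300,62)]: print(p,np.round(onz(f,*p,0),3),np.round(onz(f,*p,.2),3))
w=grab_frame("wrist")
for p in [(536,264),(523,100),(547,105)]: print(p,np.round(wonz(w,*p,0),3),np.round(wonz(w,*p,.15),3),np.round(wonz(w,*p,.3),3))
E
python3 w.py 0.6865 0.095 0.32 0.784
```

```text
(230, 150) [0.628 0.245 0.   ] [0.495 0.087 0.2  ]
(301, 118) [0.948 0.112 0.   ] [ 0.761 -0.024  0.2  ]
(196, 110) [0.737 0.537 0.   ] [0.585 0.33  0.2  ]
(229, 95) [0.898 0.482 0.   ] [0.72  0.285 0.2  ]
(300, 62) [1.292 0.355 0.   ] [1.048 0.178 0.2  ]
(536, 264) [ 0.898  0.08  -0.   ] [0.739 0.038 0.15 ] [ 0.581 -0.004  0.3  ]
(523, 100) [0.61  0.239 0.   ] [0.544 0.146 0.15 ] [0.477 0.053 0.3  ]
(547, 105) [0.653 0.28  0.   ] [0.573 0.174 0.15 ] [0.493 0.068 0.3  ]
t 11.2833 pos [ 0.4507 -0.1006  0.342 ] F [-0.5  0.1 -6.2] gap 0.0102
tool y [0.707 0.707 0.   ] z [ 0.  0. -1.] q [-0.36  0.14  0.01  1.44  0.    0.43]
shift [-0.0283  0.3051  0.0221]
rotvec [0.    0.    0.001]
```

View pics/scene3.png

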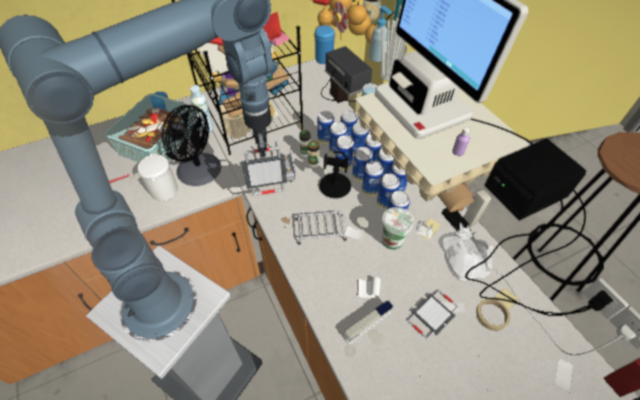

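The scene view shows the plate hanging from the gripper at (266,178), with the empty rack at (320,225). The wire shelf's front feet are at (230,150) and (301,118), about 10 cm beyond the cradle, so the path is clear.

In the tool's units: 0.095 m is 4.75, 0.06 m is 3.

```bash
python3 -m handwheel '[[[-0.05,0.5,0,0,0,0,0.005],[-0.15,1.5,0,0,0,0,0.005],[-0.3,3,0,0,0,0,0.005],[-0.45,4.75,0.1,0,0,0,0.005],[-0.6,6.5,0.3,0,0,0,0.005],[-0.8,8.25,0.5,0,0,0,0.005],[-0.95,10,0.7,0,0,0,0.005],[-1.1,11.5,0.9,0,0,0,0.005],[-1.25,13,1,0,0,0,0.005],[-1.35,14.1,1.1,0,0,0,0.005]]]'; python3 -m handwheel '[[[-0.05,0.7,0,0,0,0,0.005],[-0.065,1.05,0,0,0,0,0.005],[-0.065,1.15,0,0,0,0,0.005],[-0.065,1.15,0,0,0,0,0.005],[-0.065,1.15,0,0,0,0,0.005],[-0.065,1.15,0,0,0,0,0.005]]]';python3 w.py 0.6865 0.095 0.246 0.784
python3 - <<'E'
from h import *
for n in ["scene","side"]:
    f=grab_frame(n); cv2.imwrite(f"pics/{n}4.png",f["img"])
    fl=200/np.tan(np.radians(f["vertical_fov"])/2)
    c=proj(f,[[.6865,.095,.25],[.6865,.095,.13],[.6865,.095,.051]])[0]; print(n,np.round(c[:,:2]/c[:,2:]*fl+[f["cx"],f["cy"]],0).tolist())
    for t in ["bar_b","plate"]: print(t,[(np.round(d["at"],4).tolist(),round(d["p"],2)) for d in finder.spot_point(t,n)][:3])
    for c,a in reds(f["img"]): print(c,a) if 100<c[1]<230 and 200<c[0]<420 else 0
f=grab_frame("scene")["img"][90:210,200:360];g=grab_frame("side")["img"][60:230,260:420]
cv2.imwrite("pics/d.png",np.hstack([cv2.resize(f,(400,300),interpolation=2),cv2.resize(g,(400,300*17//16*1),interpolation=2)[:300]]))
E
```

```text
t: 12.12
position: [0.6711, 0.0825, 0.3183]
eef_rot: [0.382, 0.924, 0.0, -0.0]
ft_force: [0.1, -0.8, -5.9]
finger_gap: 0.0103
gripper_force: 39.3
t: 12.62
position: [0.6861, 0.0945, 0.3203]
eef_rot: [0.383, 0.924, -0.0, 0.0]
ft_force: [-0.7, -0.5, -6.6]
finger_gap: 0.0103
gripper_force: 39.3
t 12.6167 pos [0.6861 0.0945 0.3203] F [-0.7 -0.5 -6.6] gap 0.0103
tool y [ 0.708  0.706 -0.   ] z [-0. -0. -1.] q [ 0.05  0.69  0.78  1.67 -0.    0.83]
shift [0.0001 0.0006 0.0743]
rotvec [-0.  0.  0.]
scene [[261.0, 107.0], [265.0, 132.0], [267.0, 147.0]]
bar_b [([0.6854, 0.0977, 0.3251], 0.84), ([0.6833, 0.0929, 0.1332], 0.62), ([0.5021, -0.7416, 0.0091], 0.62)]
plate [([0.6838, 0.0937, 0.2282], 0.69), ([0.4374, -0.7162, 0.0061], 0.64)]
[419.1 125.6] 48
[265.7 133.6] 38
side [[341.0, 121.0], [341.0, 148.0], [341.0, 165.0]]
bar_b [([0.6857, 0.0936, 0.3243], 0.82), ([0.5043, -0.7393, 0.0027], 0.7), ([0.367, -0.6975, 0.0071], 0.64)]
plate [([0.4359, -0.7213, 0.0053], 0.88), ([0.6834, 0.0949, 0.2292], 0.81)]
[338.7 149.9] 27
[376.  154.2] 42
[237.4 184.9] 1951
[231.9 224.9] 1907
```

View pics/d.png

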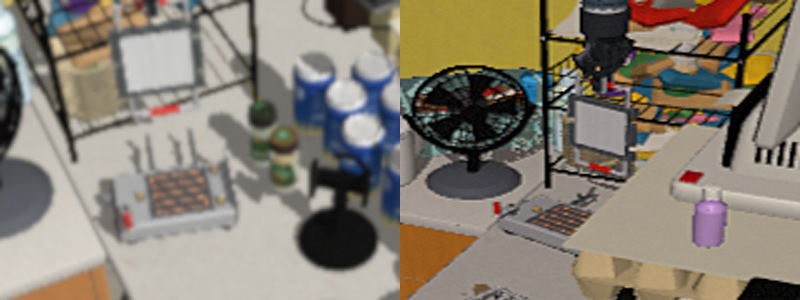

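The smooth face points toward the griddle, with the lower sleeve (165,110) straight above the cradle. I'll lower bar_b into it.

In the tool's units: 0.074 m is 3.7, 0.072 m is 3.6.

```bash
python3 -m handwheel '[[[0,0.03,0.4,0,0,0,0.005],[0,0.03,1,0,0,0,0.005],[0,0.03,1.6,0,0,0,0.005],[0,0.03,2.2,0,0,0,0.005],[0,0.03,2.7,0,0,0,0.005],[0,0.03,3.1,0,0,0,0.005],[0,0.03,3.4,0,0,0,0.005],[0,0.03,3.6,0,0,0,0.005],[0,0.03,3.7,0,0,0,0.005],[0,0.03,3.7,0,0,0,0.005]]]'; python3 -m handwheel '[[[0,0,0.1,0,0,0,0.005],[0,0,0.15,0,0,0,0.005],[0,0,0.15,0,0,0,0.005]]]'
```

```text
t: 13.85
position: [0.6868, 0.0954, 0.2458]
eef_rot: [0.383, 0.924, -0.0, -0.0]
ft_force: [0.5, -1.5, -6.3]
finger_gap: 0.0105
gripper_force: 39.3
t: 14.1
position: [0.687, 0.0954, 0.2432]
eef_rot: [0.383, 0.924, 0.0, 0.0]
ft_force: [-0.7, 0.4, -7.5]
finger_gap: 0.0103
gripper_force: 39.3
```

```bash
python3 -m handwheel '[[[0,0,0.05,0,0,0,0.005],[0,0,0.1,0,0,0,0.005],[0,0,0.1,0,0,0,0.005]]]';python3 -m handwheel '[[[0,0,0.05,0,0,0,0.005],[0,0,0.1,0,0,0,0.005],[0,0,0.1,0,0,0,0.005]]]'
python3 - <<'E'
from h import *
for n in ["scene","side"]:
    grab_frame(n)
    for t in ["bar_b","plate"]: print(n,t,[(np.round(d["at"],4).tolist(),round(d["p"],2)) for d in finder.spot_point(t,n)][:3])
E
```

```text
t: 14.35
position: [0.6874, 0.0955, 0.2422]
eef_rot: [0.383, 0.924, 0.001, 0.001]
ft_force: [0.3, 0.4, -2.3]
finger_gap: 0.0108
gripper_force: 39.8
t: 14.6
position: [0.6882, 0.0958, 0.242]
eef_rot: [0.383, 0.924, 0.002, 0.002]
ft_force: [-1.1, 1.0, 5.0]
finger_gap: 0.0106
gripper_force: 40.5
scene bar_b [([0.6872, 0.095, 0.0525], 0.88), ([0.6848, 0.0977, 0.2463], 0.87), ([0.5379, 0.0592, 0.064], 0.59)]
scene plate [([0.4369, -0.7159, 0.0025], 0.83), ([0.6855, 0.0951, 0.1487], 0.82), ([0.7521, -0.0758, -0.0036], 0.3)]
side bar_b [([0.5053, -0.7376, 0.0027], 0.97), ([0.6848, 0.0965, 0.2442], 0.96), ([0.3646, -0.6976, 0.0052], 0.85)]
side plate [([0.6881, 0.0969, 0.1516], 0.96), ([0.4358, -0.7219, 0.0063], 0.67), ([0.6853, 0.0982, 0.2453], 0.23)]
```

bar_b is in the cradle: the load transferred at TCP z = 0.242, and the finder puts bar_b at z ≈ 0.052. Next I'll swing bar_a down about it.

Careful with the scale: shifts go in units of 20 mm and turns go in units of 0.25 rad. That gives: -0.126 m is -6.3, -0.122 m is -6.1.

```bash
python3 -m handwheel '[[[0,-0.5,-0.05,0,0,0,0.005],[0,-1.2,0.025,0,0,0,0.005],[0,-2,0.15,0,0,0,0.005],[0,-2.85,0.38,0,0,0,0.005],[0,-3.7,0.675,0,0,0,0.005],[0,-4.5,1.05,0,0,0,0.005],[0,-5.2,1.45,0,0,0,0.005],[0,-5.75,1.82,0,0,0,0.005],[0,-6.1,2.1,0,0,0,0.005],[0,-6.3,2.25,0,0,0,0.005]]]'; python3 w.py 0.5472 -0.0442 0.06 0.784
```

```text
t: 15.73
position: [0.5959, 0.004, 0.1949]
eef_rot: [0.384, 0.923, -0.002, 0.0]
ft_force: [-4.6, -3.6, 4.0]
finger_gap: 0.0105
gripper_force: 40.4
t 15.7333 pos [0.5959 0.004  0.1949] F [-4.6 -3.6  4. ] gap 0.0105
tool y [ 0.709  0.706 -0.004] z [-0.001 -0.004 -1.   ] q [-0.1   0.44  0.04  1.18 -0.    0.69]
shift [ 0.0004 -0.0681  0.1351]
rotvec [-0.004  0.002 -0.001]
```

```bash
python3 -m handwheel '[[[0,-0.3,0.25,0,0,0,0.005],[0,-0.63,0.575,0,0,0,0.005],[0,-0.925,0.89,0,0,0,0.005],[0,-1.2,1.2,0,0,0,0.005],[0,-1.475,1.54,0,0,0,0.005],[0,-1.725,1.885,0,0,0,0.005],[0,-2.185,2.605,0,0,0,0.005],[0,-2.58,3.365,0,0,0,0.005],[0,-2.91,4.155,0,0,0,0.005],[0,-2.91,4.155,0,0,0,0.005]]]'; python3 w.py 0.5472 -0.0442 0.06 0.784
python3 - <<'E'
from h import *
f=grab_frame("wrist"); cv2.imwrite("pics/w5.png",f["img"])
for n in ["wrist","scene","side"]:
    grab_frame(n)
    for t in ["bar_b","plate","single_notch","front_pin"]: print(n,t,[(np.round(d["at"],4).tolist(),round(d["p"],2)) for d in finder.spot_point(t,n)][:2])
E
```

```text
t: 16.57
position: [0.5537, -0.0346, 0.1071]
eef_rot: [0.383, 0.924, -0.0, -0.003]
ft_force: [-0.2, -0.8, -3.9]
finger_gap: 0.0108
gripper_force: 39.8
t 16.5667 pos [ 0.5537 -0.0346  0.1071] F [-0.2 -0.8 -3.9] gap 0.0108
tool y [ 0.708  0.706 -0.002] z [-0.006  0.002 -1.   ] q [-0.18  0.42 -0.22  0.93  0.    0.61]
shift [-0.0024 -0.0113  0.0472]
rotvec [-0.002 -0.005 -0.   ]
wrist bar_b [([0.6842, 0.096, 0.0393], 0.87), ([0.5567, -0.0338, 0.1097], 0.75)]
wrist plate [([0.6191, 0.034, 0.0801], 0.97), ([0.4329, -0.7228, 0.0029], 0.82)]
wrist single_notch [([0.5798, 0.0659, 0.0495], 0.54)]
wrist front_pin [([0.5752, 0.065, 0.0513], 0.59)]
scene bar_b [([0.6883, 0.0971, 0.056], 0.87), ([0.4999, -0.7435, 0.0094], 0.7)]
scene plate [([0.6233, 0.0343, 0.0862], 0.76), ([0.4383, -0.7164, 0.0063], 0.61)]
scene single_notch [([0.5807, 0.0728, 0.079], 0.71)]
scene front_pin [([0.5763, 0.0695, 0.0507], 0.82)]
side bar_b [([0.5041, -0.7381, 0.0048], 0.96), ([0.3651, -0.6995, 0.0075], 0.8)]
side plate [([0.4345, -0.7211, 0.01], 0.93), ([0.6225, 0.0308, 0.085], 0.68)]
side single_notch [([0.5807, 0.0722, 0.0806], 0.85), ([0.4271, -0.7651, 0.0047], 0.6)]
side front_pin [([0.5779, 0.0652, 0.0527], 0.78)]
```

View pics/w5.png

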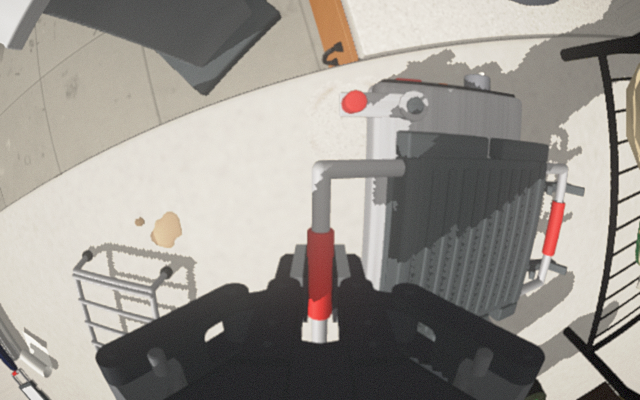

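Ribbed side is up and the single notch faces the front (490,145). bar_b sits in the cradle at (553,228) and the clip (355,102) is out of the way. I'll lower gently with a 1.5 mm sideways correction.

```bash
python3 -m handwheel '[[[-0.025,-0.1,0.25,0,0,0,0.005],[-0.05,-0.175,0.5,0,0,0,0.005],[-0.075,-0.25,0.8,0,0,0,0.005],[-0.075,-0.325,1.1,0,0,0,0.005],[-0.075,-0.375,1.4,0,0,0,0.005],[-0.075,-0.425,1.65,0,0,0,0.005],[-0.075,-0.45,1.9,0,0,0,0.005],[-0.075,-0.475,2.1,0,0,0,0.005],[-0.075,-0.5,2.25,0,0,0,0.005],[-0.075,-0.5,2.25,0,0,0,0.005]]]'; python3 w.py 0.5471 -0.0442 0.046 0.784
```

```text
t: 18.2
position: [0.5499, -0.043, 0.0651]
eef_rot: [0.383, 0.924, -0.0, -0.001]
ft_force: [-1.0, -1.6, -2.4]
finger_gap: 0.0104
gripper_force: 39.7
t 18.2 pos [ 0.5499 -0.043   0.0651] F [-1.  -1.6 -2.4] gap 0.0104
tool y [ 0.708  0.707 -0.001] z [-0.001  0.    -1.   ] q [-0.19  0.45 -0.3   0.82 -0.    0.59]
shift [ 0.0011 -0.0028  0.0191]
rotvec [-0.001 -0.001  0.001]
```

```bash
python3 -m handwheel '[[[0.015,-0.015,0.15,0,0,0,0.005],[0.025,-0.03,0.3,0,0,0,0.005],[0.025,-0.045,0.45,0,0,0,0.005],[0.025,-0.05,0.575,0,0,0,0.005],[0.025,-0.05,0.675,0,0,0,0.005],[0.025,-0.05,0.675,0,0,0,0.005]]]' | sed -n '1,2p;4p'; python3 -m handwheel '[[[0,0,0.075,0,0,0,0.005],[0,0,0.15,0,0,0,0.005],[0,0,0.225,0,0,0,0.005],[0,0,0.275,0,0,0,0.005],[0,0,0.275,0,0,0,0.005]]]';  python3 w.py 0.5471 -0.0442 0.046 0.784
python3 - <<'E'
from h import *
f=grab_frame("wrist"); cv2.imwrite("pics/w6.png",f["img"])
for n in ["wrist","scene","side"]:
    grab_frame(n)
    for t in ["bar_b","plate","single_notch"]: print(n,t,[(np.round(d["at"],4).tolist(),round(d["p"],2)) for d in finder.spot_point(t,n)][:2])
E
```

```text
t: 18.7
position: [0.5495, -0.0433, 0.0521]
ft_force: [-0.2, -1.6, -2.7]
t: 19.12
position: [0.5496, -0.0434, 0.0476]
eef_rot: [0.383, 0.924, -0.0, 0.0]
ft_force: [-3.2, -1.0, 3.0]
finger_gap: 0.0106
gripper_force: 40.3
t 19.1167 pos [ 0.5496 -0.0434  0.0476] F [-3.2 -1.   3. ] gap 0.0106
tool y [0.707 0.707 0.   ] z [ 0. -0. -1.] q [-0.19  0.47 -0.32  0.78 -0.    0.59]
shift [ 0.0012 -0.0023  0.0016]
rotvec [0.    0.    0.001]
wrist bar_b [([0.6826, 0.0967, 0.0471], 0.88), ([0.5509, -0.0416, 0.0429], 0.83)]
wrist plate [([0.6163, 0.0288, 0.0524], 0.77)]
wrist single_notch [([0.5773, 0.0627, 0.0516], 0.57), ([0.6842, 0.0965, 0.0476], 0.38)]
scene bar_b [([0.5463, -0.0433, 0.0532], 0.82), ([0.6868, 0.0962, 0.0566], 0.75)]
scene plate [([0.6188, 0.0269, 0.0536], 0.87), ([0.4357, -0.7184, 0.003], 0.82)]
scene single_notch [([0.5736, 0.0683, 0.0513], 0.86), ([0.42, -0.7633, 0.0057], 0.63)]
side bar_b [([0.6889, 0.0937, 0.0499], 0.95), ([0.366, -0.6982, 0.009], 0.91)]
side plate [([0.6183, 0.0298, 0.0543], 0.67), ([0.4373, -0.7248, 0.0085], 0.58)]
side single_notch [([0.5807, 0.0678, 0.051], 0.94), ([0.4272, -0.7653, 0.0041], 0.86)]
```

View pics/w6.png

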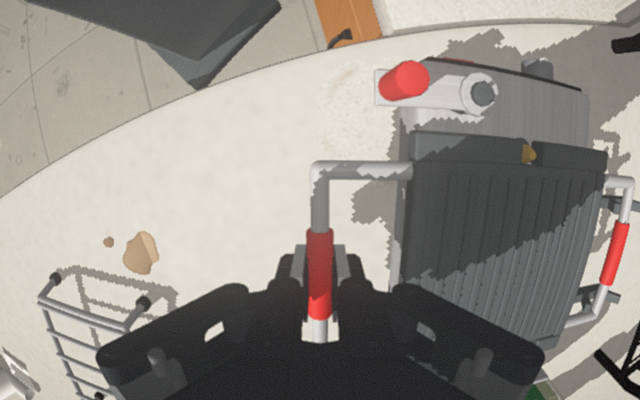

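The front pin at (528,153) shows in the notch and contact has begun. I'll press slightly further to see whether it's fully down.

In the tool's units: 0.002 m is 0.1, 0.001 m is 0.05.

```bash
python3 -m handwheel '[[[0,0,0.05,0,0,0,0.005],[0,0,0.1,0,0,0,0.005],[0,0.025,0.1,0,0,0,0.005],[0,0.05,0.1,0,0,0,0.005]]]'; python3 -m handwheel '[[[0,0,0.075,0,0,0,0.005],[0,0,0.1,0,0,0,0.005],[0,0,0.1,0,0,0,0.005]]]'; python3 -c "
from rig import sense
import time
print(sense()['position'],sense()['ft_force'],sense()['ft_torque'])"
```

```text
t: 20.1
position: [0.5495, -0.0434, 0.0458]
eef_rot: [0.383, 0.924, -0.001, -0.0]
ft_force: [-8.1, -4.2, 9.7]
finger_gap: 0.0104
gripper_force: 41.1
t: 20.35
position: [0.5495, -0.0435, 0.0437]
eef_rot: [0.383, 0.924, -0.001, -0.0]
ft_force: [-7.8, -3.9, 9.0]
finger_gap: 0.0106
gripper_force: 40.8
[ 0.5495159  -0.04353991  0.04367552] [-7.81884792 -3.88925187  9.01665612] [-0.79383953  1.3418147   0.04145147]
```

```bash
python3 -m handwheel '[[[0,0,-0.075,0,0,0,0.005],[0,0.05,-0.15,0,0,0,0.005],[0,0.05,-0.15,0,0,0,0.005]]]'; python3 -m handwheel '[[[0,0,0,0,0,0,0.014],[0,0,0,0,0,0,0.018],[0,0,0,0,0,0,0.03],[0,0,0,0,0,0,0.03],[0,0,0,0,0,0,0.03]]]' 20;python3 - <<'E'
from h import *
f=grab_frame("wrist"); cv2.imwrite("pics/w7.png",f["img"])
for c,a in reds(f["img"]): 
    if a>300: print(c,a,np.round(wonz(f,*c,.053),4))
cv2.imwrite("pics/w7c.png",cv2.resize(f["img"][40:360,300:640],None,fx=1.8,fy=1.8,interpolation=2))
for n in ["wrist","scene","side"]:
    grab_frame(n)
    for t in ["bar_b","plate","single_notch"]: print(n,t,[(np.round(d["at"],4).tolist(),round(d["p"],2)) for d in finder.spot_point(t,n)][:2])
E
```

```text
t: 20.6
position: [0.5503, -0.043, 0.047]
eef_rot: [0.383, 0.924, -0.002, 0.0]
ft_force: [-7.9, -5.2, 10.5]
finger_gap: 0.0104
gripper_force: 41.1
t: 21.02
position: [0.5514, -0.0416, 0.0459]
eef_rot: [0.383, 0.924, 0.0, 0.0]
ft_force: [-0.0, -0.2, -0.6]
finger_gap: 0.0305
gripper_force: 0.0
[397.7  79.5] 1553 [0.5123 0.0402 0.053 ]
[614.4 254.2] 940 [0.6845 0.0943 0.053 ]
[315.6 277.4] 2075 [ 0.5488 -0.0417  0.053 ]
wrist bar_b [([0.5488, -0.041, 0.0462], 0.94), ([0.6858, 0.0959, 0.0464], 0.6)]
wrist plate [([0.6181, 0.0296, 0.0506], 0.62)]
wrist single_notch [([0.5771, 0.065, 0.0507], 0.71)]
scene bar_b [([0.5493, -0.0413, 0.0483], 0.96), ([0.3563, -0.7008, 0.0047], 0.93)]
scene plate [([0.6169, 0.0273, 0.0529], 0.98), ([0.4357, -0.715, 0.0048], 0.98)]
scene single_notch [([0.5759, 0.0665, 0.0506], 0.73), ([0.4216, -0.7633, 0.0074], 0.57)]
side bar_b [([0.5487, -0.042, 0.0514], 0.82), ([0.6879, 0.0972, 0.0484], 0.69)]
side plate [([0.6184, 0.0257, 0.0532], 0.78), ([0.4389, -0.722, 0.0081], 0.56)]
side single_notch [([0.423, -0.7643, 0.0043], 0.94), ([0.5796, 0.0706, 0.0521], 0.91)]
```

View pics/w7c.png

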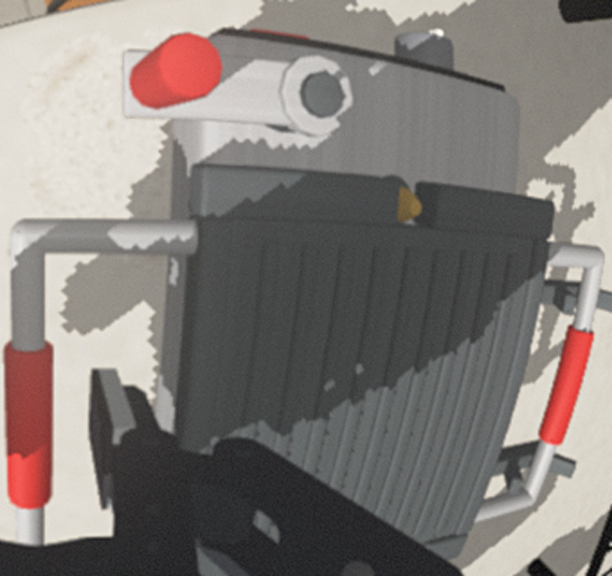

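The plate lies level (bars and centre all at z ≈ 0.05), with the front pin (405,200) standing in the notch. I'll let go, rise, and probe the top with closed fingertips to confirm it's fully down.

```bash
python3 -m handwheel '[[[0,0,-1,0,0,0,0.03],[0,0,-2.5,0,0,0,0.03],[0,0,-3.75,0,0,0,0.03],[0,1,-4.25,0,0,0,0],[0,2.5,-3.75,0,0,0,0],[0,2.8,-2.5,0,0,0,0],[0,2.8,-2,0,0,0,0],[0,2.8,-1.7,0,0,0,0],[0,2.8,-1.5,0,0,0,0],[0,2.8,-1.5,0,0,0,0]]]' 20; python3 -m handwheel '[[[0,0,0.05,0,0,0,0],[0,0,0.1,0,0,0,0],[0,0,0.15,0,0,0,0],[0,0,0.2,0,0,0,0],[0,0,0.2,0,0,0,0]]]'
```

```text
t: 22.5
position: [0.5891, -0.0027, 0.075]
eef_rot: [0.383, 0.924, -0.0, -0.001]
ft_force: [-0.0, -0.3, 0.4]
finger_gap: 0.0001
gripper_force: 0.0
t: 22.92
position: [0.5906, -0.0024, 0.0722]
eef_rot: [0.383, 0.924, 0.0, 0.0]
ft_force: [-0.2, -0.2, -0.0]
finger_gap: 0.0002
gripper_force: 0.0
```

In the tool's units: 0.001 m is 0.05.

```bash
python3 -m handwheel '[[[0,0,0.05,0,0,0,0],[0,0,0.05,0,0,0,0],[0,0,0.05,0,0,0,0]]]' 20;python3 -m handwheel '[[[0,0,0.05,0,0,0,0],[0,0,0.05,0,0,0,0],[0,0,0.05,0,0,0,0]]]' ;python3 -m handwheel '[[[0,0,0.05,0,0,0,0],[0,0,0.05,0,0,0,0],[0,0,0.05,0,0,0,0]]]';python3 -m handwheel '[[[0,0,0.05,0,0,0,0],[0,0,0.05,0,0,0,0],[0,0,0.05,0,0,0,0]]]'
```

```text
t: 23.17
position: [0.5905, -0.0023, 0.0709]
eef_rot: [0.383, 0.924, 0.0, -0.0]
ft_force: [0.3, 0.3, -0.0]
finger_gap: 0.0
gripper_force: 0.0
t: 23.42
position: [0.5905, -0.0022, 0.0698]
eef_rot: [0.383, 0.924, 0.0, -0.0]
ft_force: [-0.5, 0.3, -0.3]
finger_gap: -0.0001
gripper_force: 0.0
t: 23.67
position: [0.5907, -0.0023, 0.0692]
eef_rot: [0.383, 0.924, 0.0, 0.0]
ft_force: [-0.3, 0.1, 2.4]
finger_gap: -0.0002
gripper_force: 1.0
t: 23.92
position: [0.5907, -0.0023, 0.0691]
eef_rot: [0.383, 0.924, 0.0, 0.0]
ft_force: [-2.9, 0.7, 8.7]
finger_gap: 0.0001
gripper_force: 4.2
```

Firm contact came at a tip height of about 0.055 with the plate not giving, so it is fully down. Next is the clip.

```bash
python3 -m handwheel '[[[0,0,-1,0,0,0,0],[0,0,-2.5,0,0,0,0],[0,0,-3,0,0,0,0],[0,0,-3,0,0,0,0]]]' >/dev/null;  python3 w.py 0.4874 0.0524 0.125 0.784
python3 - <<'E'
from h import *
for n in ["wrist","scene","side"]:
    f=grab_frame(n)
    for t in ["clip_tab","clip_pivot","plate","bar_b"]: print(n,t,[(np.round(d["at"],4).tolist(),round(d["p"],2)) for d in finder.spot_point(t,n)][:2])
    if n=="wrist":
        for c,a in reds(f["img"]): 
            if a>300: print(c,a,np.round(wonz(f,*c,.08),4),np.round(wonz(f,*c,.053),4))
E
```

```text
t 24.25 pos [ 0.5931 -0.0026  0.1311] F [ 0.7 -0.3  0. ] gap 0.0003
tool y [0.707 0.707 0.004] z [ 0.007 -0.001 -1.   ] q [-0.11  0.46 -0.09  1.01  0.    0.67]
shift [ 0.1137 -0.036   0.0054]
rotvec [0.004 0.005 0.001]
wrist clip_tab [([0.5095, 0.0328, 0.0783], 0.6)]
wrist clip_pivot [([0.5333, 0.0568, 0.0631], 0.84)]
wrist plate [([0.6192, 0.0291, 0.0513], 0.94), ([0.433, -0.7236, 0.0036], 0.62)]
wrist bar_b [([0.6867, 0.0968, 0.0473], 0.98), ([0.5528, -0.0424, 0.0461], 0.97)]
[237.1 215.9] 837 [ 0.5489 -0.0305  0.08  ] [ 0.5497 -0.0421  0.053 ]
[492.8 213.9] 752 [0.6675 0.0888 0.08  ] [0.6863 0.0953 0.053 ]
scene clip_tab [([0.51, 0.0335, 0.0806], 0.49)]
scene clip_pivot []
scene plate [([0.6165, 0.0267, 0.0524], 0.67), ([0.4384, -0.7178, 0.0031], 0.61)]
scene bar_b [([0.5, -0.7439, 0.0089], 0.93), ([0.6868, 0.096, 0.0559], 0.85)]
side clip_tab [([0.6129, 0.0263, 0.0012], 0.55), ([0.5091, 0.0356, 0.077], 0.46)]
side clip_pivot [([0.5354, 0.0557, 0.065], 0.65)]
side plate [([0.4351, -0.7219, 0.0062], 0.84), ([0.6161, 0.028, 0.0519], 0.76)]
side bar_b [([0.5512, -0.0406, 0.0555], 0.98), ([0.5053, -0.737, 0.0058], 0.92)]
```

In the tool's units: 0.112 m is 5.6, 0.1 m is 5.

```bash
python3 -m handwheel '[[[1.5,-0.5,-0.15,0,0,0,0],[3.5,-1.1,-0.15,0,0,0,0],[5,-1.6,0.1,0,0,0,0],[5.6,-1.8,0.3,0,0,0,0],[5.6,-1.8,1.25,0,0,0,0],[5.6,-1.8,2,0,0,0,0],[5.6,-1.8,2.15,0,0,0,0],[5.6,-1.8,2.15,0,0,0,0]]]';python3 w.py 0.5093 0.0335 0.088 0.784
```

```text
t: 25.67
position: [0.4849, 0.0516, 0.0842]
eef_rot: [0.383, 0.924, -0.0, -0.001]
ft_force: [0.2, -0.6, -0.0]
finger_gap: 0.0002
gripper_force: 0.0
t 25.6667 pos [0.4849 0.0516 0.0842] F [ 0.2 -0.6 -0. ] gap 0.0002
tool y [ 0.707  0.707 -0.001] z [-0.002  0.    -1.   ] q [-0.02  0.32 -0.44  0.81  0.    0.76]
shift [-0.03    0.0045 -0.0039]
rotvec [-0.001 -0.002  0.001]
```

In the tool's units: 0.0045 m is 0.225, -0.0604 m is -3.02.

```bash
python3 -m handwheel '[[[-0.4,0.15,-0.15,0,0,0,0],[-0.7,0.2,-0.15,0,0,0,0],[-1,0.125,-0.15,0,0,0,0],[-1.3,0.05,-0.15,0,0,0,0],[-1.65,0.05,-0.15,0,0,0,0],[-2,0.1,-0.15,0,0,0,0],[-2.35,0.225,-0.15,0,0,0,0],[-2.635,0.39,-0.15,0,0,0,0],[-2.875,0.55,-0.15,0,0,0,0],[-3.02,0.74,-0.15,0,0,0,0]]]'; python3 -m handwheel '[[[-0.15,0.1,0,0,0,0,0],[-0.25,0.2,0,0,0,0,0],[-0.275,0.3,0,0,0,0,0],[-0.275,0.3,0,0,0,0,0]]]';python3 - <<'E'
from h import *
for n in ["wrist","scene","side"]:
    f=grab_frame(n)
    if n=="wrist": cv2.imwrite("pics/w8.png",f["img"])
    for t in ["clip_tab","clip_pivot","plate"]: print(n,t,[(np.round(d["at"],4).tolist(),round(d["p"],2)) for d in finder.spot_point(t,n)][:2])
E
```

```text
t: 26.5
position: [0.5394, 0.0183, 0.0877]
eef_rot: [0.383, 0.924, -0.001, -0.0]
ft_force: [-2.3, -1.2, -0.1]
finger_gap: -0.0001
gripper_force: 0.6
t: 26.83
position: [0.5476, 0.019, 0.0879]
eef_rot: [0.383, 0.924, -0.001, 0.0]
ft_force: [-0.2, -2.0, 0.5]
finger_gap: 0.0
gripper_force: 0.7
wrist clip_tab [([0.5621, 0.0331, 0.0792], 0.88)]
wrist clip_pivot [([0.5363, 0.0577, 0.0627], 0.96)]
wrist plate []
scene clip_tab [([0.5613, 0.0327, 0.0786], 0.47)]
scene clip_pivot [([0.5379, 0.0605, 0.06], 0.75), ([0.7001, -0.2102, 0.0036], 0.17)]
scene plate [([0.6189, 0.0281, 0.0539], 0.73)]
side clip_tab []
side clip_pivot [([0.5389, 0.0592, 0.0624], 0.59)]
side plate [([0.4352, -0.7222, 0.0095], 0.96), ([0.6196, 0.0279, 0.0529], 0.56)]
```

In the tool's units: 0.003 m is 0.15, 0.002 m is 0.1.

```bash
python3 -m handwheel '[[[0,0.05,0,0,0,0,0],[0,0.1,0,0,0,0,0],[0,0.15,0,0,0,0,0],[0,0.15,0,0,0,0,0]]]'; python3 -m handwheel '[[[0,0.05,0,0,0,0,0],[0,0.1,0,0,0,0,0],[0,0.1,0,0,0,0,0]]]'
```

```text
t: 27.77
position: [0.5477, 0.0199, 0.0879]
eef_rot: [0.383, 0.924, -0.003, -0.001]
ft_force: [-5.3, -7.8, 4.3]
finger_gap: 0.0001
gripper_force: 4.7
t: 28.02
position: [0.548, 0.0201, 0.0878]
eef_rot: [0.384, 0.923, -0.004, -0.001]
ft_force: [-7.9, -11.0, 6.7]
finger_gap: -0.0003
gripper_force: 7.1
```

The clip is against its stop: the force rises with no motion. I'll back off and check.

In the tool's units: -0.11 m is -5.5, -0.08 m is -4.

```bash
python3 -m handwheel '[[[0,-0.3,0,0,0,0,0],[0,-0.75,0,0,0,0,0],[0,-1.25,-0.25,0,0,0,0],[0,-1.5,-2,0,0,0,0],[0,-1.5,-4,0,0,0,0],[0,-1.5,-5.5,0,0,0,0],[0,-1.5,-5.5,0,0,0,0]]]'
python3 - <<'E'
from h import *
for n in ["wrist","scene","side"]:
    f=grab_frame(n)
    if n=="wrist": cv2.imwrite("pics/w9.png",f["img"])
    for t in ["clip_tab","clip_pivot","plate","bar_b","single_notch"]: print(n,t,[(np.round(d["at"],4).tolist(),round(d["p"],2)) for d in finder.spot_point(t,n)][:2])
E
```

```text
t: 28.6
position: [0.5332, 0.0015, 0.2052]
eef_rot: [0.383, 0.924, 0.002, 0.006]
ft_force: [0.3, 0.7, -0.4]
finger_gap: -0.0002
gripper_force: 0.0
wrist clip_tab [([0.5598, 0.0314, 0.0759], 0.8)]
wrist clip_pivot [([0.5372, 0.0575, 0.062], 0.94)]
wrist plate [([0.4363, -0.7217, 0.0037], 0.89), ([0.5615, 0.032, 0.0771], 0.7)]
wrist bar_b [([0.6847, 0.0993, 0.0465], 0.88), ([0.3626, -0.6997, 0.0055], 0.65)]
wrist single_notch [([0.4264, -0.7621, 0.0035], 0.7), ([0.5774, 0.0671, 0.0531], 0.6)]
scene clip_tab [([0.5599, 0.0349, 0.0792], 0.61), ([0.5762, 0.0664, 0.0519], 0.42)]
scene clip_pivot [([0.5401, 0.057, 0.0662], 0.79)]
scene plate [([0.6158, 0.0298, 0.0589], 0.98), ([0.4391, -0.7155, 0.004], 0.89)]
scene bar_b [([0.5486, -0.0416, 0.0513], 0.97), ([0.3596, -0.7031, 0.0007], 0.88)]
scene single_notch [([0.5718, 0.0647, 0.0517], 0.89), ([0.4175, -0.7651, 0.01], 0.61)]
side clip_tab [([0.5585, 0.0335, 0.0774], 0.42)]
side clip_pivot [([0.5317, 0.0588, 0.0618], 0.51), ([0.6195, 0.0278, 0.0523], 0.2)]
side plate [([0.6176, 0.0294, 0.0534], 0.91), ([0.4386, -0.7186, 0.0095], 0.73)]
side bar_b [([0.6914, 0.0971, 0.05], 0.96), ([0.5498, -0.0456, 0.0512], 0.79)]
side single_notch [([0.4266, -0.7647, 0.0073], 0.98), ([0.5791, 0.0708, 0.0511], 0.69)]
```

View pics/w9.png

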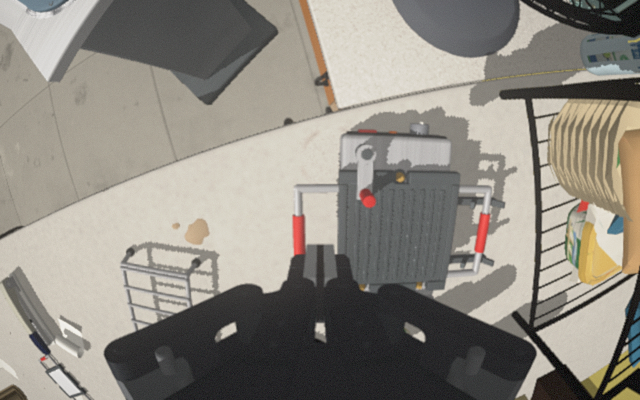

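The plate is seated ribbed side up, with the front pin (400,176) in its notch, the rear pins showing at (360,286) and (415,286), and the clip (366,175) straight across its edge. The clip passed freely and the robot is clear, so I'm handing in the job.

```bash
python3 -c "
from rig import workorder
print(workorder.job_done())"
```

```text
the job is handed in; nothing more can be done
None
```

I turned the plate over and seated it ribbed side up, with bar_b in the hinge cradle and all three pins in their notches. The clip is against its stop across the plate, nothing else was touched, and I handed the job in just after 28.6 s on the robot's clock.

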